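# Tighten the parrot wheel's tension nut with its ratchet wrench

### The job

The parrot's teal foraging wheel spins too freely. Hold the orange knob of the ratchet wrench on top of it and swing the wrench back and forth, clockwise to drive and slipping freely on the way back, until the nut's yellow pointer stands at the red mark. Turn the nut only through the wrench, leave the cup, pot, ring stacker and birch discs where they are, and let go at the end.

Things in the scene. Friction and masses are not known exactly. Their poses are not given: they have to be found in the camera images.
- wheel: Teal plastic foraging wheel, a drum 200 mm across, 45 mm high, fixed on the frosted acrylic shelf (top 50 mm above the work surface). Origin: centre of its underside, on the upright axis of nut and wrench. Its x axis points from there to the red mark, a 22 x 16 mm block on the rim, centre 93 mm out, top 55 mm above the origin; z is up.
- pointer: White disc 120 mm across, fixed to the nut, with a yellow pointer bar 14 mm wide reaching 81 mm from the axis, top 52 mm above the wheel's underside. Origin: on the wheel's axis at its underside; x runs along the pointer, which is at the mark when this x points the same way as the wheel's x. Do not push it directly.
- nut (a joint): Angle of the nut, rad, growing clockwise from above. Starts at 0 to 0.6; the pointer is exactly at the red mark at 2.1. Turns against steady friction (about 0.45 N m), stays where it is left, has no stop at the mark and cannot be turned back with the wrench: do not overshoot.
- wrench (a joint): Swing of the steel ratchet wrench, rad, growing clockwise from above, stops at 0 and 1.2; at 0.6 the handle points along the wheel's -x, at 0 it is 0.6 rad anticlockwise of that. Swung clockwise it drives the nut one to one once the pawl catches (20 teeth, up to 0.32 rad idle first); swung back it clicks freely and the nut stays still. Stays where left.
- grip (a point): Middle of the upright orange knob at the end of the wrench handle, a cylinder 26 mm across and 44 mm tall that spins freely on its upright axis; 150 mm from the wheel's axis, 100 mm above the wheel's underside. The 20 mm wide steel handle bar lies 23 mm below this point, the knob's top is 22 mm above it.
- cup: Bystander: stainless steel cup, 74 mm across the rim, 85 mm high, standing on the shelf. Origin: centre of its underside.
- pot: Bystander: white ceramic pot without handles, 90 mm across the rim, 75 mm high. Origin: centre of its underside.
- stacker: Bystander: red plastic ring stacker, base 84 mm across, 115 mm high. Origin: centre of its underside.
- discs: Bystander: a stack of three birch discs joined together, each 76 mm across, 36 mm high in all. Origin: centre of the lowest disc's underside.

How it is judged:
By the outcome, as a careful person would: the job done as asked, in the order asked, and still so for the second after the job is handed in, with the robot touching nothing.
It also fails if it takes over 48 s, if anything falls off the work surface, if the arm or the gripper's body presses on something with over 40 N, if the wrist force passes 120 N, or if a joint passes its speed limit or range.

### The arm

A 6-joint arm with a two-finger parallel gripper is mounted at the origin on the work surface. World frame = base frame: x ahead of the robot, y to its left, z up, the work surface at z = 0. Lengths are in m, angles in rad, forces in N, time in s.
With the tool pointing down it reaches from about 0.4 to 0.825 m from the base axis. Payload 7 kg.
Tool frame: the origin (TCP) lies between the finger pads; the fingertips stand 22 mm ahead of it and the grasp point (between the pads) lies 3 mm ahead of it; z points along the fingers, y is the line along which they close (so a half turn about z gives the same grasp; the last joint's range is limited). The gripper opens to 88 mm and grips with 3 to 60 N. Pads are 19 mm wide; open, the fingers measure 130 mm over their backs; the gripper's body (78 mm by 193 mm) begins 47 mm behind the grasp point.
Start: joints at [-0.999, 0.359, 0.012, 0, -1.224, -0.288], TCP at [0.189, -0.648, 0.249] pointing down, gripper open.
Joint ranges: [-3.07, 3.07], [-1.43, 2.12], [-1.02, 1.25], [-3.03, 1.67], [-3.05, -0], [-3.03, 3.03]. Speed limits (rad/s): [2.39, 2.39, 3.01, 3.14, 3.14, 3.14].

### API

Orientations are given as [roll, pitch, yaw] about the fixed x, y, z axes, in that order (R = Rz(yaw) Ry(pitch) Rx(roll)).
In Python, from bench import readout, optics, env gives the robot as it stands.
- The arm moves only by the tool step_arm, never from a script. Its argument "targets" is a list of rows, each an object of numbers: "x", "y", "z": the shift along the tool's x, y, z in units of 40 mm (1.0 is 40 mm); "rx", "ry", "rz": the turn, a rotation vector about the tool's x, y, z in units of 6 degrees (1.0 is 6 degrees); "claw": the opening in per cent of the stroke, from 0 (shut) to 100 (fully open). In form: [{"x": .., "y": .., "z": .., "rx": .., "ry": .., "rz": .., "claw": ..}, ...]. A call has 1 to 20 rows; each row is the pose to reach, as a shift and turn from the pose commanded when the call began, along the tool's axes at that moment; what a row does not reach only later rows make up. A row lasts 1/12 s, in which the tool goes at most 41.7 mm and 7.16 degrees, less where a joint would pass 70% of its speed; a pose out of reach is approached as far as the arm can. A call with a gripper value outside its range is refused whole. The fingers move at their own pace and stop on an object; "force" is the grip in N (left out, the last holds). Time passes only in rows, so rows that repeat a pose let the fingers close. It gives the time, the measured TCP pose, the force, the opening and the grip force at its end, in the units of the state.
- readout.get_obs(): the state, without advancing time (a new reading comes with each control period).
- optics.grab_frame(name): name is "scene" or "top" or "wrist"; returns a dict with "image" (420x560x3 uint8, red, green, blue), "range_z" (420x560 float32, m along the optical axis (not along the pixel's ray), 0 where there is no reading), "intrinsics" (3x3 intrinsics, pixels), "k1" (the pictures are not rectified: a ray, as slopes to the right and down, at radius r is drawn at 1 + k1 r^2 times it, then the intrinsics apply), "world_to_cam" (4x4, takes a point from world to camera coordinates); the wrist camera has in their place "mount" (4x4, takes a point from camera to tool coordinates, whose origin is the TCP and whose axes are the flange's). Camera axes: x right, y down, z forward; pixel columns grow to the right and rows downward; lengths in m; the calibration is good to about 2 mm. A picture is of the moment at which its call begins: read the wrist's pose just before it.
- env.sign_off(): hands the job in; it is judged then, once.
The state is a dict: "t": time; "q": joint angles; "joint_vel": joint speeds; "joint_efforts": joint torques, N m; "tcp_pos": TCP position; "tcp_rot": TCP orientation; "force": force on the tool from outside, world axes, zero at the start; "wrist_torque": the same for the moment, N m; "width": opening from 0.0 (shut) to 1.0 (fully open); "grip_force": force on a finger pad.
Only numpy, scipy, OpenCV 4.12 (cv2) and the standard library are available. Lean on these libraries where they do the work, as an engineer would, in place of code of your own. Each camera call takes 0.05 s, during which the arm holds its last target. There are 200 camera calls.

## Working session

There is one attempt and no reset: what is moved stays moved. The work goes in short steps, Python scripts to look and compute and a tool call to move; the robot and the scene stay as the last step left them, time stands still between calls to the robot, and variables do not carry over. Pictures are saved under pics/ and viewed, at most 10 in all, crops included, and the job is handed in when it is done.

Besides the shell and the picture viewer there is one more tool, called in YAML: its name, and indented under it one key for each argument. step_arm: Moves the arm, as the interface text tells. Its arguments: {"type":"object","properties":{"targets":{"type":"array","items":{"type":"object","properties":{"x":{"type":"number"},"y":{"type":"number"},"z":{"type":"number"},"rx":{"type":"number"},"ry":{"type":"number"},"rz":{"type":"number"},"claw":{"type":"number"}}}},"force":{"type":"number"}},"required":["targets"]}

```bash
mkdir -p pics
cat > h.py <<'E'
import numpy as np,cv2
from bench import readout,optics,env
def grab(n):
    f=optics.grab_frame(n); return f
def pts(f,mask=None):
    # world points per pixel using depth
    K=f["intrinsics"];h,w=f["range_z"].shape
    v,u=np.mgrid[:h,:w]
    X=undist(f,u,v); z=f["range_z"]
    P=np.stack([X[0]*z,X[1]*z,z,np.ones_like(z)],-1)
    return (P@np.linalg.inv(f["world_to_cam"]).T)[...,:3]
def undist(f,u,v):
    K=f["intrinsics"];xd=(u-K[0,2])/K[0,0];yd=(v-K[1,2])/K[1,1]
    x,y=xd,yd
    for _ in range(15):
        s=1+f["k1"]*(x*x+y*y); x,y=xd/s,yd/s
    return x,y
def plane(f,u,v,z):
    T=np.linalg.inv(f["world_to_cam"]);x,y=undist(f,np.asarray(u,float),np.asarray(v,float))
    d=np.stack([x,y,np.ones_like(x)],-1)@T[:3,:3].T;o=T[:3,3]
    return o+d*((z-o[2])/d[...,2])[...,None]
E
python3 - <<'E'
from h import *
s=readout.get_obs();print(s)
for n in("top","scene"):
    f=grab(n);cv2.imwrite(f"pics/{n}0.png",f["image"][...,::-1]);np.savez(f"{n}0.npz",**f)
    print(n,f["k1"],np.linalg.inv(f["world_to_cam"])[:3,3])
E
```

```text
{'t': 0.0, 'q': array([-9.98884680e-01,  3.59410192e-01,  1.10618131e-02, -3.39955080e-04,
       -1.22408504e+00, -2.88102680e-01]), 'joint_vel': array([ 0.00019361, -0.00123702,  0.00149753, -0.0023007 ,  0.00073957,
        0.00091387]), 'joint_efforts': array([-1.33384838e-04, -5.82720816e+01,  2.93060714e+01,  6.99717432e+00,
        6.96364456e-03, -1.15057460e-04]), 'tcp_pos': array([ 0.18886244, -0.6475763 ,  0.2476107 ]), 'tcp_rot': array([ 3.13993222e+00, -1.58791691e-04, -2.85789934e+00]), 'force': array([ 0.29647435, -0.65987396, -0.01066545]), 'wrist_torque': array([-0.03397337,  0.00232803,  0.01332448]), 'grip_force': 0.0, 'width': 0.9977496255173012}
top 0.04048968948463962 [0.40475016 0.00117108 1.14119485]
scene -0.0882886235681652 [ 1.00732416 -0.39486418  0.9534504 ]
```

View pics/top0.png

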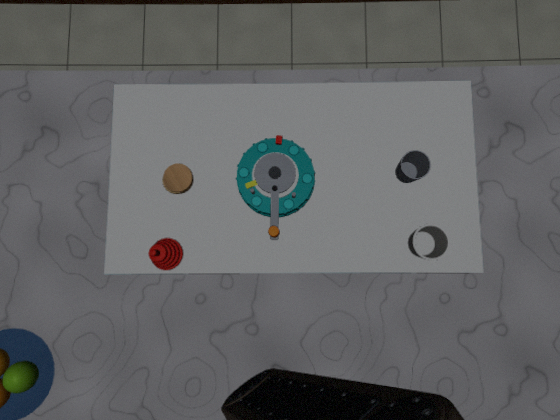

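View pics/scene0.png

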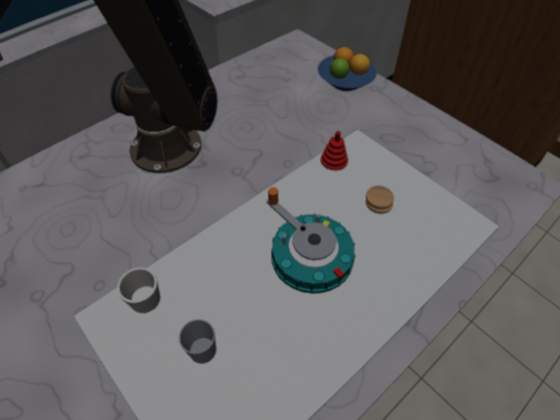

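```bash
cat > m.py <<'E'
from h import *
def cent(f,lo,hi,roi=None):
    hsv=cv2.cvtColor(f["image"],cv2.COLOR_RGB2HSV);m=cv2.inRange(hsv,lo,hi)
    if roi: 
        k=np.zeros_like(m);k[roi[1]:roi[3],roi[0]:roi[2]]=1;m=m*k
    n,l,st,c=cv2.connectedComponentsWithStats(m)
    i=1+np.argmax(st[1:,4]);return c[i],st[i],l==i
if __name__=="__main__":
  T={}
  for n,rois in(("top",dict(wheel=(220,120,330,230),red=(260,125,295,150),yel=(230,120,330,230),knob=(220,200,330,250))),("scene",dict(wheel=(255,200,370,300),red=(325,255,355,285),yel=(315,215,335,232),knob=(260,180,285,210)))):
    f=dict(np.load(n+"0.npz"))
    P=pts(f)
    for k,lo,hi,z in(("wheel",(80,100,40),(100,255,255),.095),("red",(0,150,80),(6,255,255),.105),("yel",(20,120,80),(35,255,255),.102),("knob",(7,150,60),(19,255,255),.172)):
        c,st,m=cent(f,lo,hi,rois[k]);q=P[m&(f["range_z"]>0)]
        print(n,k,c.round(1),st[:],"ray",plane(f,c[0],c[1],z).round(4),"depth med",np.median(q,0).round(4),"maxz",q[:,2].max().round(4))
        if k=="wheel":
            t=q[(q[:,2]>.085)]; (cx,cy),r=cv2.minEnclosingCircle(t[:,:2].astype(np.float32));print("  circle",cx,cy,r)
            # shelf height
  # white disc / others
    print("sh",np.median(P[m&0==0] if 0 else P[90:110,130:200].reshape(-1,3) if n=="top" else P[290:310,390:400].reshape(-1,3),0))
E
python3 m.py
```

```text
top wheel [275.8 176.8] [ 236  138   79   79 2823] ray [0.6341 0.0412 0.095 ] depth med [0.6332 0.0332 0.096 ] maxz 0.1285
  circle 0.6377330422401428 0.04285136237740517 0.10207796096801758
top red [278.5 139.2] [276 136   6   8  39] ray [0.731  0.0337 0.105 ] depth med [0.7309 0.0324 0.1059] maxz 0.1096
top yel [250.8 183.7] [246 180  11   8  56] ray [0.6152 0.1049 0.102 ] depth med [0.6145 0.1045 0.1031] maxz 0.1069
top knob [273.4 230.9] [269 226  10  11  87] ray [0.4878 0.0442 0.172 ] depth med [0.4875 0.0449 0.1727] maxz 0.1773
sh [0.86266548 0.34819226 0.05057398]
scene wheel [312.5 259. ] [ 272  216   83   77 2603] ray [0.6646 0.0164 0.095 ] depth med [0.673  0.0007 0.095 ] maxz 0.1267
  circle 0.6414536237716675 0.04065101221203804 0.10167645663022995
scene red [338.3 271.8] [334 268  10   9  49] ray [0.7329 0.0319 0.105 ] depth med [0.7329 0.0319 0.1049] maxz 0.1079
scene yel [325.8 222.9] [323 221   6   5  21] ray [0.6136 0.1119 0.102 ] depth med [0.614  0.1116 0.1021] maxz 0.1068
scene knob [272.9 192.8] [269 188   8  14  70] ray [0.4963 0.0388 0.172 ] depth med [0.4951 0.0407 0.1706] maxz 0.1754
sh [0.85598206 0.10444565 0.04974235]
```

step_arm:
  targets:
    - {"x": -2,"y": 2.41,"rz": 0.5,"claw": 100}
    - {"x": -4,"y": 4.82,"rz": 1}
    - {"x": -6,"y": 7.23,"rz": 1.5}
    - {"x": -8,"y": 9.65,"rz": 2}
    - {"x": -10,"y": 12.06,"rz": 2.5}
    - {"x": -12,"y": 14.47,"rz": 2.71}
    - {"x": -12,"y": 14.47,"rz": 2.71}
    - {"x": -12,"y": 14.47,"rz": 2.71}
    - {"x": -12,"y": 14.47,"rz": 2.71}
    - {"x": -12,"y": 14.47,"rz": 2.71}
    - {"x": -12,"y": 14.47,"rz": 2.71}
    - {"x": -12,"y": 14.47,"rz": 2.71}
    - {"x": -12,"y": 14.47,"rz": 2.71}
    - {"x": -12,"y": 14.47,"rz": 2.71}
    - {"x": -12,"y": 14.47,"rz": 2.71}
    - {"x": -12,"y": 14.47,"rz": 2.71}
    - {"x": -12,"y": 14.47,"rz": 2.71}
    - {"x": -12,"y": 14.47,"rz": 2.71}
    - {"x": -12,"y": 14.47,"rz": 2.71}
    - {"x": -12,"y": 14.47,"rz": 2.71}

```text
$.targets[0]: bad value
```

```bash
cat >> h.py <<'E'
from scipy.spatial.transform import Rotation as Ro
def wrist():
    s=readout.get_obs();f=dict(optics.grab_frame("wrist"))
    T=np.eye(4);T[:3,:3]=Ro.from_euler("xyz",s["tcp_rot"]).as_matrix();T[:3,3]=s["tcp_pos"]
    f["world_to_cam"]=np.linalg.inv(T@f["mount"]);return s,f
E
python3 - <<'E'
from h import *
s,f=wrist();print(s["t"],s["tcp_pos"],s["tcp_rot"],f["mount"])
np.savez("w0.npz",**f);cv2.imwrite("pics/w0.png",f["image"][...,::-1])
E
```

```text
0.1 [ 0.18887327 -0.64764348  0.24774853] [ 3.14017672e+00 -1.62508932e-04 -2.85785290e+00] [[ 3.27998725e-04 -9.56356993e-01 -2.92200606e-01  7.98074447e-02]
 [ 9.99999906e-01  3.96470466e-04 -1.75114656e-04 -1.14536436e-03]
 [ 2.83321036e-04 -2.92200522e-01  9.56357033e-01 -1.34901278e-01]
 [ 0.00000000e+00  0.00000000e+00  0.00000000e+00  1.00000000e+00]]
```

View pics/w0.png

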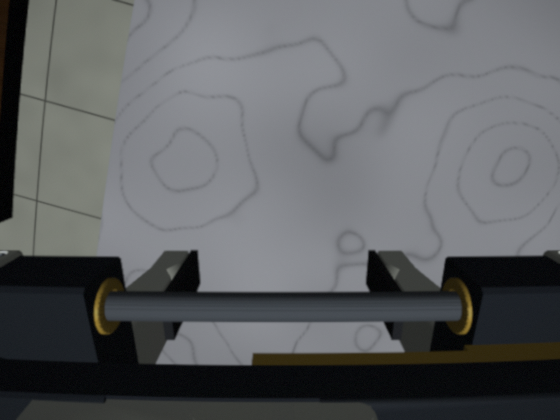

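The wrist view shows only the empty surface and the fingers. The row was refused; it probably needs all the keys.

step_arm:
  targets:
    - {"x": -2,"y": 2.41,"z": 0,"rx": 0,"ry": 0,"rz": 0.5,"claw": 100}
    - {"x": -4,"y": 4.82,"z": 0,"rx": 0,"ry": 0,"rz": 1,"claw": 100}
    - {"x": -6,"y": 7.23,"z": 0,"rx": 0,"ry": 0,"rz": 1.5,"claw": 100}
    - {"x": -8,"y": 9.65,"z": 0,"rx": 0,"ry": 0,"rz": 2,"claw": 100}
    - {"x": -10,"y": 12.06,"z": 0,"rx": 0,"ry": 0,"rz": 2.5,"claw": 100}
    - {"x": -12,"y": 14.47,"z": 0,"rx": 0,"ry": 0,"rz": 2.71,"claw": 100}
    - {"x": -12,"y": 14.47,"z": 0,"rx": 0,"ry": 0,"rz": 2.71,"claw": 100}
    - {"x": -12,"y": 14.47,"z": 0,"rx": 0,"ry": 0,"rz": 2.71,"claw": 100}
    - {"x": -12,"y": 14.47,"z": 0,"rx": 0,"ry": 0,"rz": 2.71,"claw": 100}
    - {"x": -12,"y": 14.47,"z": 0,"rx": 0,"ry": 0,"rz": 2.71,"claw": 100}
    - {"x": -12,"y": 14.47,"z": 0,"rx": 0,"ry": 0,"rz": 2.71,"claw": 100}
    - {"x": -12,"y": 14.47,"z": 0,"rx": 0,"ry": 0,"rz": 2.71,"claw": 100}
    - {"x": -12,"y": 14.47,"z": 0,"rx": 0,"ry": 0,"rz": 2.71,"claw": 100}
    - {"x": -12,"y": 14.47,"z": 0,"rx": 0,"ry": 0,"rz": 2.71,"claw": 100}
    - {"x": -12,"y": 14.47,"z": 0,"rx": 0,"ry": 0,"rz": 2.71,"claw": 100}
    - {"x": -12,"y": 14.47,"z": 0,"rx": 0,"ry": 0,"rz": 2.71,"claw": 100}
    - {"x": -12,"y": 14.47,"z": 0,"rx": 0,"ry": 0,"rz": 2.71,"claw": 100}
    - {"x": -12,"y": 14.47,"z": 0,"rx": 0,"ry": 0,"rz": 2.71,"claw": 100}
    - {"x": -12,"y": 14.47,"z": 0,"rx": 0,"ry": 0,"rz": 2.71,"claw": 100}
    - {"x": -12,"y": 14.47,"z": 0,"rx": 0,"ry": 0,"rz": 2.71,"claw": 100}

```text
t: 1.82
tcp_pos: [0.4881, 0.044, 0.2479]
tcp_rot: [-3.141, -0.001, -3.138]
force: [0.1, -0.3, -0.0]
width: 0.997
grip_force: 0.0
```

Run:
```python
from h import *
s,f=wrist();print(s["t"],s["tcp_pos"],s["tcp_rot"])
np.savez("w1.npz",**f);cv2.imwrite("pics/w1.png",f["image"][...,::-1])
P=pts(f);hsv=cv2.cvtColor(f["image"],cv2.COLOR_RGB2HSV)
for k,lo,hi,z in(("red",(0,150,60),(6,255,255),.105),("yel",(20,120,60),(35,255,255),.102),("knob",(7,150,40),(19,255,255),.172)):
    n,l,st,c=cv2.connectedComponentsWithStats(cv2.inRange(hsv,lo,hi))
    for i in range(1,n):
        if st[i,4]>60: print(k,c[i].round(1),st[i],plane(f,*c[i],z).round(4),np.median(P[(l==i)&(f["range_z"]>0)],0).round(4))
```

```text
1.8167 [0.48810084 0.0440326  0.24794667] [-3.14113308e+00 -1.13917520e-03 -3.13841611e+00]
red [544.2 150.1] [ 526  107   34   80 1371] [0.4389 0.2655 0.105 ] [0.4434 0.2952 0.0601]
yel [ 98.2 311.4] [ 93 285  16  49 281] [ 0.5998 -0.1398  0.102 ] [ 0.4575 -0.0045  0.3108]
yel [467.4 311.4] [459 285  14  49 263] [0.5984 0.2261 0.102 ] [0.4572 0.0899 0.3109]
yel [338.6 328.6] [323 322  36  15 259] [0.6169 0.0987 0.102 ] [0.6172 0.0962 0.1012]
knob [282.4 224.8] [ 265  200   36   48 1370] [0.4831 0.0425 0.172 ] [0.484  0.0423 0.1703]
```

View pics/w1.png

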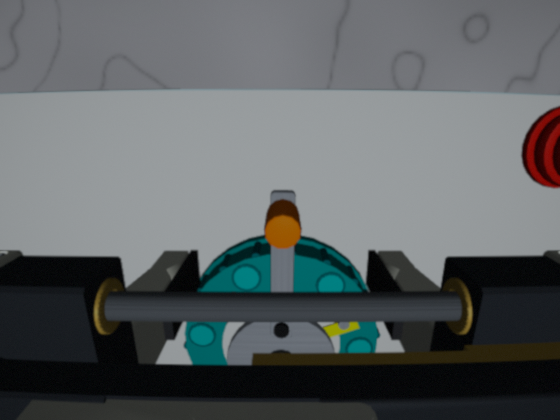

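Knob top is at about (283, 230), midway between the fingers. I'm descending and gripping.

step_arm:
  targets:
    - {"x": 0,"y": -0.03,"z": 0.6,"rx": 0,"ry": 0,"rz": 0,"claw": 100}
    - {"x": 0,"y": -0.03,"z": 1.2,"rx": 0,"ry": 0,"rz": 0,"claw": 100}
    - {"x": 0,"y": -0.03,"z": 1.7,"rx": 0,"ry": 0,"rz": 0,"claw": 100}
    - {"x": 0,"y": -0.03,"z": 2.0,"rx": 0,"ry": 0,"rz": 0,"claw": 80}
    - {"x": 0,"y": -0.03,"z": 2.25,"rx": 0,"ry": 0,"rz": 0,"claw": 60}
    - {"x": 0,"y": -0.03,"z": 2.25,"rx": 0,"ry": 0,"rz": 0,"claw": 40}
    - {"x": 0,"y": -0.03,"z": 2.25,"rx": 0,"ry": 0,"rz": 0,"claw": 20}
    - {"x": 0,"y": -0.03,"z": 2.25,"rx": 0,"ry": 0,"rz": 0,"claw": 20}
    - {"x": 0,"y": -0.03,"z": 2.25,"rx": 0,"ry": 0,"rz": 0,"claw": 20}
    - {"x": 0,"y": -0.03,"z": 2.25,"rx": 0,"ry": 0,"rz": 0,"claw": 20}
    - {"x": 0,"y": -0.03,"z": 2.25,"rx": 0,"ry": 0,"rz": 0,"claw": 20}
    - {"x": 0,"y": -0.03,"z": 2.25,"rx": 0,"ry": 0,"rz": 0,"claw": 20}
    - {"x": 0,"y": -0.03,"z": 2.25,"rx": 0,"ry": 0,"rz": 0,"claw": 20}
  force: 20

```text
t: 2.95
tcp_pos: [0.4879, 0.0411, 0.1588]
tcp_rot: [3.141, 0.001, -3.141]
force: [0.1, 2.2, 1.1]
width: 0.302
grip_force: 0.8
```

step_arm:
  targets:
    - {"x": 0,"y": 0,"z": 0,"rx": 0,"ry": 0,"rz": 0,"claw": 20}
    - {"x": 0,"y": -0.22,"z": 0,"rx": 0,"ry": 0,"rz": 0,"claw": 20}
    - {"x": -0.02,"y": -0.44,"z": 0,"rx": 0,"ry": 0,"rz": 0,"claw": 20}
    - {"x": -0.06,"y": -0.67,"z": 0,"rx": 0,"ry": 0,"rz": 0,"claw": 20}
    - {"x": -0.1,"y": -0.89,"z": 0,"rx": 0,"ry": 0,"rz": 0,"claw": 20}
    - {"x": -0.16,"y": -1.11,"z": 0,"rx": 0,"ry": 0,"rz": 0,"claw": 20}
    - {"x": -0.225,"y": -1.32,"z": 0,"rx": 0,"ry": 0,"rz": 0,"claw": 20}
    - {"x": -0.31,"y": -1.53,"z": 0,"rx": 0,"ry": 0,"rz": 0,"claw": 20}
    - {"x": -0.4,"y": -1.73,"z": 0,"rx": 0,"ry": 0,"rz": 0,"claw": 20}
    - {"x": -0.4,"y": -1.73,"z": 0,"rx": 0,"ry": 0,"rz": 0,"claw": 20}
    - {"x": -0.4,"y": -1.73,"z": 0,"rx": 0,"ry": 0,"rz": 0,"claw": 20}
  force: 20

```text
t: 3.87
tcp_pos: [0.5057, -0.0288, 0.1589]
tcp_rot: [3.141, 0.003, 3.141]
force: [5.6, 4.1, -2.2]
width: 0.289
grip_force: 20.0
```

```bash
cat > look.py <<'E'
from m import *
s=readout.get_obs();print(s["t"],s["tcp_pos"].round(4),s["force"].round(1),s["grip_force"],s["width"])
C=np.array([.638,.0415])
for n in("top","scene"):
    f=dict(grab(n));cv2.imwrite(f"pics/{n}_{s['t']:.1f}.png",f["image"][...,::-1])
    P=pts(f);hsv=cv2.cvtColor(f["image"],cv2.COLOR_RGB2HSV)
    for k,lo,hi,z in(("red",(0,150,50),(6,255,255),.105),("yel",(20,120,50),(35,255,255),.102),("knob",(7,150,40),(19,255,255),.172)):
        N,l,st,c=cv2.connectedComponentsWithStats(cv2.inRange(hsv,lo,hi))
        for i in range(1,N):
            w=plane(f,*c[i],z);d=w[:2]-C
            if st[i,4]>7 and np.hypot(*d)<.17: print(n,k,st[i,4],w.round(4),"r %.4f ang %.3f"%(np.hypot(*d),np.arctan2(d[1],d[0])))
E
python3 look.py
```

```text
3.8667 [ 0.5057 -0.0288  0.1589] [ 5.6  4.1 -2.2] 19.99981015920639 0.28946283077986873
top red 44 [0.73  0.034 0.105] r 0.0923 ang -0.081
top yel 54 [0.6133 0.1045 0.102 ] r 0.0677 ang 1.945
scene red 57 [0.7338 0.0312 0.105 ] r 0.0964 ang -0.107
scene yel 20 [0.612  0.1115 0.102 ] r 0.0747 ang 1.927
scene knob 71 [ 0.528  -0.0379  0.172 ] r 0.1356 ang -2.517
```

step_arm:
  targets:
    - {"x": 0.09,"y": 0.2,"z": 0,"rx": 0,"ry": 0,"rz": 0,"claw": 20}
    - {"x": 0.175,"y": 0.41,"z": 0,"rx": 0,"ry": 0,"rz": 0,"claw": 20}
    - {"x": 0.24,"y": 0.62,"z": 0,"rx": 0,"ry": 0,"rz": 0,"claw": 20}
    - {"x": 0.3,"y": 0.84,"z": 0,"rx": 0,"ry": 0,"rz": 0,"claw": 20}
    - {"x": 0.345,"y": 1.06,"z": 0,"rx": 0,"ry": 0,"rz": 0,"claw": 20}
    - {"x": 0.38,"y": 1.285,"z": 0,"rx": 0,"ry": 0,"rz": 0,"claw": 20}
    - {"x": 0.395,"y": 1.51,"z": 0,"rx": 0,"ry": 0,"rz": 0,"claw": 20}
    - {"x": 0.4,"y": 1.73,"z": 0,"rx": 0,"ry": 0,"rz": 0,"claw": 20}
    - {"x": 0.39,"y": 1.955,"z": 0,"rx": 0,"ry": 0,"rz": 0,"claw": 20}
    - {"x": 0.37,"y": 2.18,"z": 0,"rx": 0,"ry": 0,"rz": 0,"claw": 20}
    - {"x": 0.335,"y": 2.4,"z": 0,"rx": 0,"ry": 0,"rz": 0,"claw": 20}
    - {"x": 0.29,"y": 2.625,"z": 0,"rx": 0,"ry": 0,"rz": 0,"claw": 20}
    - {"x": 0.225,"y": 2.84,"z": 0,"rx": 0,"ry": 0,"rz": 0,"claw": 20}
    - {"x": 0.15,"y": 3.05,"z": 0,"rx": 0,"ry": 0,"rz": 0,"claw": 20}
    - {"x": 0.06,"y": 3.26,"z": 0,"rx": 0,"ry": 0,"rz": 0,"claw": 20}
    - {"x": -0.04,"y": 3.46,"z": 0,"rx": 0,"ry": 0,"rz": 0,"claw": 20}
    - {"x": -0.23,"y": 3.78,"z": 0,"rx": 0,"ry": 0,"rz": 0,"claw": 20}
    - {"x": -0.36,"y": 3.97,"z": 0,"rx": 0,"ry": 0,"rz": 0,"claw": 20}
    - {"x": -0.36,"y": 3.97,"z": 0,"rx": 0,"ry": 0,"rz": 0,"claw": 20}
    - {"x": -0.36,"y": 3.97,"z": 0,"rx": 0,"ry": 0,"rz": 0,"claw": 20}

```text
t: 5.63
tcp_pos: [0.5173, 0.1314, 0.1587]
tcp_rot: [3.142, -0.002, -3.141]
force: [-6.1, 1.9, 10.6]
width: 0.292
grip_force: 20.0
```

```bash
python3 look.py; ls pics
```

```text
5.6333 [0.5173 0.1314 0.1587] [-6.1  1.9 10.6] 20.000979602336884 0.29183763635385906
top red 44 [0.73   0.0338 0.105 ] r 0.0923 ang -0.084
top yel 44 [0.6721 0.1026 0.102 ] r 0.0699 ang 1.062
scene red 59 [0.7339 0.031  0.105 ] r 0.0965 ang -0.109
scene yel 46 [0.6743 0.1017 0.102 ] r 0.0703 ang 1.029
scene knob 40 [0.5421 0.1126 0.172 ] r 0.1194 ang 2.503
scene0.png
scene_3.9.png
scene_5.6.png
top0.png
top_3.9.png
top_5.6.png
w0.png
w1.png
```

step_arm:
  targets:
    - {"x": 0.13,"y": -0.19,"z": 0,"rx": 0,"ry": 0,"rz": 0,"claw": 20}
    - {"x": 0.32,"y": -0.51,"z": 0,"rx": 0,"ry": 0,"rz": 0,"claw": 20}
    - {"x": 0.42,"y": -0.71,"z": 0,"rx": 0,"ry": 0,"rz": 0,"claw": 20}
    - {"x": 0.51,"y": -0.92,"z": 0,"rx": 0,"ry": 0,"rz": 0,"claw": 20}
    - {"x": 0.585,"y": -1.13,"z": 0,"rx": 0,"ry": 0,"rz": 0,"claw": 20}
    - {"x": 0.65,"y": -1.345,"z": 0,"rx": 0,"ry": 0,"rz": 0,"claw": 20}
    - {"x": 0.695,"y": -1.57,"z": 0,"rx": 0,"ry": 0,"rz": 0,"claw": 20}
    - {"x": 0.73,"y": -1.79,"z": 0,"rx": 0,"ry": 0,"rz": 0,"claw": 20}
    - {"x": 0.75,"y": -2.015,"z": 0,"rx": 0,"ry": 0,"rz": 0,"claw": 20}
    - {"x": 0.76,"y": -2.24,"z": 0,"rx": 0,"ry": 0,"rz": 0,"claw": 20}
    - {"x": 0.755,"y": -2.46,"z": 0,"rx": 0,"ry": 0,"rz": 0,"claw": 20}
    - {"x": 0.74,"y": -2.685,"z": 0,"rx": 0,"ry": 0,"rz": 0,"claw": 20}
    - {"x": 0.705,"y": -2.91,"z": 0,"rx": 0,"ry": 0,"rz": 0,"claw": 20}
    - {"x": 0.66,"y": -3.13,"z": 0,"rx": 0,"ry": 0,"rz": 0,"claw": 20}
    - {"x": 0.6,"y": -3.35,"z": 0,"rx": 0,"ry": 0,"rz": 0,"claw": 20}
    - {"x": 0.535,"y": -3.56,"z": 0,"rx": 0,"ry": 0,"rz": 0,"claw": 20}
    - {"x": 0.45,"y": -3.77,"z": 0,"rx": 0,"ry": 0,"rz": 0,"claw": 20}
    - {"x": 0.37,"y": -3.95,"z": 0,"rx": 0,"ry": 0,"rz": 0,"claw": 20}
    - {"x": 0.37,"y": -3.95,"z": 0,"rx": 0,"ry": 0,"rz": 0,"claw": 20}

```text
t: 7.32
tcp_pos: [0.5054, -0.0282, 0.1588]
tcp_rot: [3.141, 0.003, 3.141]
force: [6.3, 3.8, 2.7]
width: 0.295
grip_force: 20.0
```

```bash
python3 look.py
```

```text
7.3167 [ 0.5054 -0.0282  0.1588] [6.3 3.8 2.7] 19.99992549419403 0.2951373087083087
top red 42 [0.7305 0.034  0.105 ] r 0.0928 ang -0.081
top yel 46 [0.6682 0.1045 0.102 ] r 0.0699 ang 1.124
scene red 58 [0.734  0.0311 0.105 ] r 0.0965 ang -0.108
scene yel 44 [0.6705 0.1042 0.102 ] r 0.0706 ang 1.093
scene knob 74 [ 0.5276 -0.037   0.172 ] r 0.1355 ang -2.523
```

step_arm:
  targets:
    - {"x": 0.08,"y": 0.18,"z": 0,"rx": 0,"ry": 0,"rz": 0,"claw": 20}
    - {"x": 0.165,"y": 0.39,"z": 0,"rx": 0,"ry": 0,"rz": 0,"claw": 20}
    - {"x": 0.23,"y": 0.6,"z": 0,"rx": 0,"ry": 0,"rz": 0,"claw": 20}
    - {"x": 0.29,"y": 0.82,"z": 0,"rx": 0,"ry": 0,"rz": 0,"claw": 20}
    - {"x": 0.335,"y": 1.04,"z": 0,"rx": 0,"ry": 0,"rz": 0,"claw": 20}
    - {"x": 0.37,"y": 1.265,"z": 0,"rx": 0,"ry": 0,"rz": 0,"claw": 20}
    - {"x": 0.385,"y": 1.49,"z": 0,"rx": 0,"ry": 0,"rz": 0,"claw": 20}
    - {"x": 0.39,"y": 1.71,"z": 0,"rx": 0,"ry": 0,"rz": 0,"claw": 20}
    - {"x": 0.38,"y": 1.935,"z": 0,"rx": 0,"ry": 0,"rz": 0,"claw": 20}
    - {"x": 0.36,"y": 2.16,"z": 0,"rx": 0,"ry": 0,"rz": 0,"claw": 20}
    - {"x": 0.325,"y": 2.38,"z": 0,"rx": 0,"ry": 0,"rz": 0,"claw": 20}
    - {"x": 0.28,"y": 2.605,"z": 0,"rx": 0,"ry": 0,"rz": 0,"claw": 20}
    - {"x": 0.215,"y": 2.82,"z": 0,"rx": 0,"ry": 0,"rz": 0,"claw": 20}
    - {"x": 0.14,"y": 3.03,"z": 0,"rx": 0,"ry": 0,"rz": 0,"claw": 20}
    - {"x": 0.05,"y": 3.24,"z": 0,"rx": 0,"ry": 0,"rz": 0,"claw": 20}
    - {"x": -0.05,"y": 3.44,"z": 0,"rx": 0,"ry": 0,"rz": 0,"claw": 20}
    - {"x": -0.05,"y": 3.44,"z": 0,"rx": 0,"ry": 0,"rz": 0,"claw": 20}

```text
t: 8.83
tcp_pos: [0.504, 0.1098, 0.1586]
tcp_rot: [-3.14, -0.004, -3.142]
force: [-8.5, 1.8, 17.1]
width: 0.294
grip_force: 20.0
```

```bash
python3 look.py; ls pics
```

```text
8.8333 [0.504  0.1098 0.1586] [-8.5  1.8 17.1] 20.00477224588394 0.29443852502308654
top red 45 [0.7299 0.0339 0.105 ] r 0.0922 ang -0.083
top yel 39 [0.7058 0.0631 0.102 ] r 0.0711 ang 0.308
scene red 59 [0.7339 0.031  0.105 ] r 0.0965 ang -0.109
scene yel 66 [0.7027 0.0603 0.102 ] r 0.0674 ang 0.282
scene knob 45 [0.5293 0.0915 0.172 ] r 0.1196 ang 2.710
scene0.png
scene_3.9.png
scene_5.6.png
scene_7.3.png
scene_8.8.png
top0.png
top_3.9.png
top_5.6.png
top_7.3.png
top_8.8.png
w0.png
w1.png
```

step_arm:
  targets:
    - {"x": 0.1,"y": -0.2,"z": 0,"rx": 0,"ry": 0,"rz": 0,"claw": 20}
    - {"x": 0.19,"y": -0.41,"z": 0,"rx": 0,"ry": 0,"rz": 0,"claw": 20}
    - {"x": 0.265,"y": -0.62,"z": 0,"rx": 0,"ry": 0,"rz": 0,"claw": 20}
    - {"x": 0.33,"y": -0.835,"z": 0,"rx": 0,"ry": 0,"rz": 0,"claw": 20}
    - {"x": 0.375,"y": -1.06,"z": 0,"rx": 0,"ry": 0,"rz": 0,"claw": 20}
    - {"x": 0.41,"y": -1.28,"z": 0,"rx": 0,"ry": 0,"rz": 0,"claw": 20}
    - {"x": 0.43,"y": -1.505,"z": 0,"rx": 0,"ry": 0,"rz": 0,"claw": 20}
    - {"x": 0.44,"y": -1.73,"z": 0,"rx": 0,"ry": 0,"rz": 0,"claw": 20}
    - {"x": 0.435,"y": -1.95,"z": 0,"rx": 0,"ry": 0,"rz": 0,"claw": 20}
    - {"x": 0.42,"y": -2.175,"z": 0,"rx": 0,"ry": 0,"rz": 0,"claw": 20}
    - {"x": 0.385,"y": -2.4,"z": 0,"rx": 0,"ry": 0,"rz": 0,"claw": 20}
    - {"x": 0.34,"y": -2.62,"z": 0,"rx": 0,"ry": 0,"rz": 0,"claw": 20}
    - {"x": 0.34,"y": -2.62,"z": 0,"rx": 0,"ry": 0,"rz": 0,"claw": 20}

```text
t: 10.02
tcp_pos: [0.4927, 0.0041, 0.1588]
tcp_rot: [3.141, 0.001, 3.141]
force: [5.3, 1.8, 5.4]
width: 0.293
grip_force: 20.0
```

```bash
python3 look.py
python3 - <<'E'
from h import *
import glob
f=[p for p in sorted(glob.glob("pics/*_*.png")) ];t=max(glob.glob("pics/top_*.png"),key=lambda p:float(p[9:-4]));s=max(glob.glob("pics/scene_*.png"),key=lambda p:float(p[11:-4]))
a=cv2.resize(cv2.imread(t)[120:240,220:340],(396,480),interpolation=2)
b=cv2.resize(cv2.imread(s)[190:310,255:375],(396,480),interpolation=2)
cv2.imwrite("pics/c1.png",np.hstack([a,b]))
E
```

```text
10.0167 [0.4927 0.0041 0.1588] [5.3 1.8 5.4] 20.000201761722565 0.29337284348707987
top red 45 [0.7299 0.0339 0.105 ] r 0.0922 ang -0.083
top yel 39 [0.7055 0.0636 0.102 ] r 0.0710 ang 0.316
scene red 58 [0.734  0.0311 0.105 ] r 0.0966 ang -0.108
scene yel 64 [0.7023 0.0609 0.102 ] r 0.0672 ang 0.293
scene knob 67 [ 0.5156 -0.0065  0.172 ] r 0.1315 ang -2.768
```

View pics/c1.png

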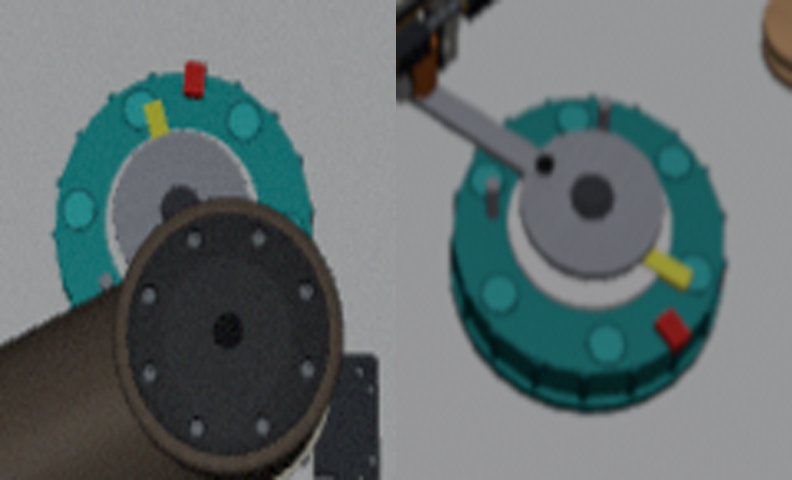

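Pointer at (155,118) and mark at (195,78) in the left crop: about 0.4 rad remain, both unobstructed. I'm driving part of the way and will then measure.

step_arm:
  targets:
    - {"x": 0.045,"y": 0.22,"z": 0,"rx": 0,"ry": 0,"rz": 0,"claw": 20}
    - {"x": 0.08,"y": 0.445,"z": 0,"rx": 0,"ry": 0,"rz": 0,"claw": 20}
    - {"x": 0.095,"y": 0.67,"z": 0,"rx": 0,"ry": 0,"rz": 0,"claw": 20}
    - {"x": 0.1,"y": 0.89,"z": 0,"rx": 0,"ry": 0,"rz": 0,"claw": 20}
    - {"x": 0.09,"y": 1.115,"z": 0,"rx": 0,"ry": 0,"rz": 0,"claw": 20}
    - {"x": 0.07,"y": 1.34,"z": 0,"rx": 0,"ry": 0,"rz": 0,"claw": 20}
    - {"x": 0.07,"y": 1.34,"z": 0,"rx": 0,"ry": 0,"rz": 0,"claw": 20}
    - {"x": 0.07,"y": 1.34,"z": 0,"rx": 0,"ry": 0,"rz": 0,"claw": 20}

```text
t: 10.78
tcp_pos: [0.4887, 0.0579, 0.1587]
tcp_rot: [-3.14, -0.001, -3.141]
force: [1.3, -2.2, 8.5]
width: 0.291
grip_force: 20.0
```

```bash
cat > fine.py <<'E'
# fine angle between pointer and mark: average frames, subpixel weighted colour
from m import *
s=readout.get_obs();p=s["tcp_pos"][:2]-[.638,.0417];print(s["t"],s["tcp_pos"].round(4),s["force"].round(1),"s %.3f"%(3.652-np.arctan2(p[1],p[0])%6.2832))
for n in("top","scene"):
    F=[dict(grab(n)) for _ in range(4)];f=F[0];im=np.mean([g["image"].astype(float) for g in F],0)
    hsv=cv2.cvtColor(im.astype(np.uint8),cv2.COLOR_RGB2HSV);R,G,B=im[...,0],im[...,1],im[...,2]
    out={}
    for k,lo,hi,z,w in(("red",(0,150,50),(6,255,255),.105,R-G),("yel",(20,120,50),(35,255,255),.102,np.minimum(R,G)-B)):
        N,l,st,c=cv2.connectedComponentsWithStats(cv2.inRange(hsv,lo,hi))
        ok=[i for i in range(1,N) if st[i,4]>15 and np.hypot(*(plane(f,*c[i],z)[:2]-[.638,.0415]))<.12]
        m=cv2.dilate(np.isin(l,ok).astype(np.uint8),np.ones((5,5)))>0
        v,u=np.nonzero(m&(w>15));ww=w[v,u];c=[(u*ww).sum()/ww.sum(),(v*ww).sum()/ww.sum()]
        out[k]=plane(f,*c,z)[:2]
        if k=="yel": q=plane(f,u,v,z)[:,:2];out["yelaxis"]=q,ww
    # centre: from wheel teal rim top fit is biased; use red->93mm circle and given C
    for C in([.638,.0415],[.638,.0425],[.638,.0405]):
        a=[np.arctan2(*(out[k]-C)[::-1]) for k in("yel","red")]
        print(n,C,"yel %.3f red %.3f diff %.3f"%(a[0],a[1],a[0]-a[1]),out["yel"].round(4),out["red"].round(4))
E
python3 fine.py
```

```text
10.7833 [0.4887 0.0579 0.1587] [ 1.3 -2.2  8.5] s 0.619
top [0.638, 0.0415] yel 0.043 red -0.082 diff 0.125 [0.7083 0.0445] [0.7308 0.0339]
top [0.638, 0.0425] yel 0.029 red -0.093 diff 0.121 [0.7083 0.0445] [0.7308 0.0339]
top [0.638, 0.0405] yel 0.057 red -0.071 diff 0.128 [0.7083 0.0445] [0.7308 0.0339]
scene [0.638, 0.0415] yel 0.027 red -0.100 diff 0.126 [0.7042 0.0433] [0.7335 0.0319]
scene [0.638, 0.0425] yel 0.011 red -0.110 diff 0.122 [0.7042 0.0433] [0.7335 0.0319]
scene [0.638, 0.0405] yel 0.042 red -0.090 diff 0.131 [0.7042 0.0433] [0.7335 0.0319]
```

step_arm:
  targets:
    - {"x": -0.02,"y": 0.12,"z": 0,"rx": 0,"ry": 0,"rz": 0,"claw": 20}
    - {"x": -0.04,"y": 0.25,"z": 0,"rx": 0,"ry": 0,"rz": 0,"claw": 20}
    - {"x": -0.06,"y": 0.37,"z": 0,"rx": 0,"ry": 0,"rz": 0,"claw": 20}
    - {"x": -0.06,"y": 0.37,"z": 0,"rx": 0,"ry": 0,"rz": 0,"claw": 20}
    - {"x": -0.06,"y": 0.37,"z": 0,"rx": 0,"ry": 0,"rz": 0,"claw": 20}

```text
t: 11.6
tcp_pos: [0.4909, 0.0723, 0.1587]
tcp_rot: [-3.14, -0.002, -3.141]
force: [-0.3, -2.3, 9.1]
width: 0.29
grip_force: 20.0
```

```bash
python3 fine.py
```

```text
11.6 [0.4909 0.0723 0.1587] [-0.3 -2.3  9.1] s 0.716
top [0.638, 0.0415] yel -0.050 red -0.082 diff 0.032 [0.7082 0.038 ] [0.7309 0.0339]
top [0.638, 0.0425] yel -0.064 red -0.092 diff 0.029 [0.7082 0.038 ] [0.7309 0.0339]
top [0.638, 0.0405] yel -0.035 red -0.071 diff 0.036 [0.7082 0.038 ] [0.7309 0.0339]
scene [0.638, 0.0415] yel -0.065 red -0.100 diff 0.035 [0.704  0.0372] [0.7335 0.0319]
scene [0.638, 0.0425] yel -0.080 red -0.111 diff 0.031 [0.704  0.0372] [0.7335 0.0319]
scene [0.638, 0.0405] yel -0.050 red -0.090 diff 0.040 [0.704  0.0372] [0.7335 0.0319]
```

step_arm:
  targets:
    - {"x": -0.01,"y": 0.05,"z": 0,"rx": 0,"ry": 0,"rz": 0,"claw": 20}
    - {"x": -0.025,"y": 0.11,"z": 0,"rx": 0,"ry": 0,"rz": 0,"claw": 20}
    - {"x": -0.025,"y": 0.11,"z": 0,"rx": 0,"ry": 0,"rz": 0,"claw": 20}
    - {"x": -0.025,"y": 0.11,"z": 0,"rx": 0,"ry": 0,"rz": 0,"claw": 20}
    - {"x": -0.025,"y": 0.11,"z": 0,"rx": 0,"ry": 0,"rz": 0,"claw": 20}

```text
t: 12.42
tcp_pos: [0.4918, 0.0765, 0.1587]
tcp_rot: [-3.14, -0.002, 3.141]
force: [-0.8, -3.4, 9.9]
width: 0.292
grip_force: 20.0
```

```bash
python3 fine.py
```

```text
12.4167 [0.4918 0.0765 0.1587] [-0.8 -3.4  9.9] s 0.744
top [0.638, 0.0415] yel -0.076 red -0.082 diff 0.006 [0.7081 0.0362] [0.7309 0.0339]
top [0.638, 0.0425] yel -0.090 red -0.092 diff 0.002 [0.7081 0.0362] [0.7309 0.0339]
top [0.638, 0.0405] yel -0.062 red -0.071 diff 0.009 [0.7081 0.0362] [0.7309 0.0339]
scene [0.638, 0.0415] yel -0.089 red -0.100 diff 0.012 [0.7038 0.0356] [0.7335 0.0319]
scene [0.638, 0.0425] yel -0.104 red -0.111 diff 0.007 [0.7038 0.0356] [0.7335 0.0319]
scene [0.638, 0.0405] yel -0.074 red -0.090 diff 0.016 [0.7038 0.0356] [0.7335 0.0319]
```

step_arm:
  targets:
    - {"x": 0,"y": 0,"z": 0,"rx": 0,"ry": 0,"rz": 0,"claw": 40}
    - {"x": 0,"y": 0,"z": 0,"rx": 0,"ry": 0,"rz": 0,"claw": 60}
    - {"x": 0,"y": 0,"z": 0,"rx": 0,"ry": 0,"rz": 0,"claw": 80}
    - {"x": 0,"y": 0,"z": 0,"rx": 0,"ry": 0,"rz": 0,"claw": 80}
    - {"x": 0,"y": 0,"z": 0,"rx": 0,"ry": 0,"rz": 0,"claw": 80}
    - {"x": 0,"y": 0,"z": -0.3,"rx": 0,"ry": 0,"rz": 0,"claw": 80}
    - {"x": 0,"y": 0,"z": -0.8,"rx": 0,"ry": 0,"rz": 0,"claw": 80}
    - {"x": 0,"y": 0,"z": -1.5,"rx": 0,"ry": 0,"rz": 0,"claw": 80}
    - {"x": 0,"y": 0,"z": -2.2,"rx": 0,"ry": 0,"rz": 0,"claw": 80}
    - {"x": 0.5,"y": 0,"z": -2.8,"rx": 0,"ry": 0,"rz": 0,"claw": 80}
    - {"x": 1,"y": 0,"z": -2.8,"rx": 0,"ry": 0,"rz": 0,"claw": 80}
    - {"x": 1,"y": 0,"z": -2.8,"rx": 0,"ry": 0,"rz": 0,"claw": 80}

```text
t: 13.82
tcp_pos: [0.4503, 0.0779, 0.272]
tcp_rot: [3.139, 0.002, -3.142]
force: [-0.6, 0.5, -0.5]
width: 0.801
grip_force: 0.0
```

```bash
python3 fine.py
python3 - <<'E'
from h import *
a=cv2.resize(grab("top")["image"][120:240,220:340,::-1],(396,480),interpolation=2)
b=cv2.resize(grab("scene")["image"][190:310,255:375,::-1],(396,480),interpolation=2)
cv2.imwrite("pics/c2.png",np.hstack([a,b]))
E
```

```text
13.8167 [0.4503 0.0779 0.272 ] [-0.6  0.5 -0.5] s 0.701
top [0.638, 0.0415] yel -0.076 red -0.082 diff 0.005 [0.708  0.0361] [0.7309 0.0339]
top [0.638, 0.0425] yel -0.091 red -0.092 diff 0.002 [0.708  0.0361] [0.7309 0.0339]
top [0.638, 0.0405] yel -0.062 red -0.071 diff 0.009 [0.708  0.0361] [0.7309 0.0339]
scene [0.638, 0.0415] yel -0.089 red -0.100 diff 0.011 [0.7038 0.0356] [0.7335 0.0319]
scene [0.638, 0.0425] yel -0.104 red -0.111 diff 0.007 [0.7038 0.0356] [0.7335 0.0319]
scene [0.638, 0.0405] yel -0.074 red -0.090 diff 0.016 [0.7038 0.0356] [0.7335 0.0319]
```

View pics/c2.png

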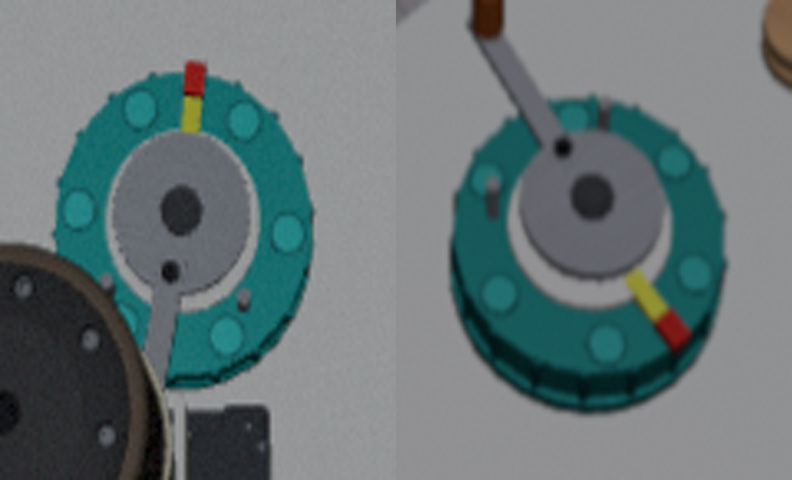

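The pointer at (192,113) lines up with the red mark at (195,78), and the gripper is clear of everything.

```bash
python3 -c "
from bench import env
print(env.sign_off())"
```

```text
the job is handed in; nothing more can be done
None
```

The nut's yellow pointer stands at the red mark, within about 0.01 rad as measured in both fixed cameras; I turned it only through the wrench, let go of the knob, and handed the job in at about 14 s.

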